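# Screw the heat-sink press down on a laptop board

### The arm

A 6-joint arm with a two-finger parallel gripper is mounted at the origin on the work surface. World frame = base frame: x ahead of the robot, y to its left, z up, the work surface at z = 0. Lengths are in mm, angles in degrees, forces in N, time in s.
With the tool pointing down it reaches from about 350 to 850 mm from the base axis. Payload 8.1 kg.
Tool frame: the origin (TCP) lies midway between the tips of the shut fingers; the grasp point (between the pads) lies 19 mm behind it (hold_point_z is the distance from the TCP to the grasp point, in mm); z points along the fingers, y is the direction in which the jaws open and shut (so a half turn about z gives the same grasp; the last joint's range is limited). The gripper opens to 85 mm and grips with 20 to 120 N. Pads are 22 mm wide; open, the fingers measure 114 mm over their backs; the gripper's body (76 mm by 85 mm) begins 54 mm behind the grasp point. The pads swing forward as they close: fully open they stand 13 mm farther back than shut.
Start: joints at [61.398, 7.471, 85.268, -0, 87.261, -4.893], TCP at [241.235, 549.373, 231.292] pointing down, gripper open.
Joint ranges: [-169.43, 169.43], [-51.17, 129.36], [1.28, 143.12], [-76.62, 256.62], [0, 156.53], [-152.29, 152.29]. Speed limits (degrees/s): [136.94, 136.94, 159.86, 180, 180, 180].

### API

Orientations are given as [roll, pitch, yaw] about the fixed x, y, z axes, in that order (R = Rz(yaw) Ry(pitch) Rx(roll)).
In Python, from bench import sense, snapshot, camera_params, hand_in, hold_point_z gives the robot as it stands.
- The arm moves only by the tool servo_tool, never from a script. Its argument "motion" is a list of rows, each a list of 7 numbers: the finger opening in mm, from 0 to 85.4, then the shift along the tool's x, y, z in mm, then the turn, a rotation vector about the tool's x, y, z in rad. A call has 1 to 10 rows; each row shifts and turns the pose as measured when the row begins, along the tool's axes as they then stand; what a row does not reach is not made up. A row lasts 1/10 s, in which the tool goes at most 50 mm and 8.59 degrees, less where a joint would pass 70% of its speed; a pose out of reach is approached as far as the arm can. A call with a gripper value outside its range is refused whole. The fingers move at their own pace and stop on an object; "force" is the grip in N (left out, the last holds). Time passes only in rows, so rows that do not move let the fingers close. It gives the time, the measured TCP pose, the force and the opening at its end, in the units of the state.
- sense(): the state, without advancing time (a new reading comes with each control period).
- snapshot(name): name is "side" or "top" or "wrist"; returns the picture (384x512x3 uint8, blue, green, red); there is no depth.
- camera_params(name): a dict with "fx", "fy", "cx", "cy" (pixels), "R" (3x3) and "t" (3): a world point X has camera coordinates R X + t; the wrist camera has in their place "tool_from_camera" (4x4, takes a point from camera to tool coordinates, whose origin is the TCP and whose axes are the flange's). Camera axes: x right, y down, z forward; pixel columns grow to the right and rows downward; lengths in mm; the calibration is good to about 2 mm. The wrist camera is an equidistant fisheye: a pixel r from the principal point sees the ray r / f radians off the axis. A picture is of the moment at which its call begins: read the wrist's pose just before it. camera_params takes no time and is no camera call.
- hand_in(): hands the job in, once; it reports no verdict.
The state is a dict: "time": time; "joint_pos": joint angles; "qd": joint speeds; "joint_efforts": joint torques, N m; "tool_pos": TCP position; "tcp_rot": TCP orientation; "ft_force": force on the tool from outside, world axes, zero at the start; "wrist_torque": the same for the moment, N m; "finger_gap": finger opening in mm.
Only numpy, scipy, OpenCV 4.12 (cv2) and the standard library are available. Lean on these libraries where they do the work, as an engineer would, in place of code of your own. Each camera call takes 0.05 s, during which the arm holds its last target. There are 200 camera calls.

### The job

Two bench presses stand side by side: one holds a green circuit board with a copper heat sink under its pad, the other is empty. Turn the T-handle of the loaded press clockwise, seen from above, nearly half a turn (taking one end and then the other as suits your reach) until it comes up against its stop and the pad sits down on the heat sink, then let go. Leave the empty press's handle as it is.

Things in the scene. Friction and masses are not known exactly. Their poses are not given: they have to be found in the camera images.
- press_bar (a point): Centre of the loaded press's steel T-handle, on its upright axis, 166 mm above the table. Its round bar, 12 mm thick, 132 mm long over 16 mm ball ends, crosses a hub of 26 mm diameter, 11 mm above and below the bar's centre line; pinch either arm from above 25 to 48 mm from the axis. x lies along the bar, z up; turns with the handle, never rises. The beam's top is 46 mm below the bar's centre.
- press_screw (a joint): Turn of the loaded press's T-handle in rad, growing clockwise seen from above. Starts between 0.2 and 0.8; at 3.1 it meets a firm stop and the rubber pad is down on the heat sink (the pad sinks 24 mm per turn). Friction of about 0.12 N m: it stays where it is left.
- press: Loaded press, bolted down: aluminium base plate 150 x 180 x 12 mm carrying a green circuit board with a copper heat sink, two steel posts of 18 mm diameter 75 mm to either side on y, a dark steel crossbeam along y (36 x 180 mm, top at 120 mm) with a collar (26 mm diameter, 6 mm high), the T-handle above it. Origin: centre of the base's underside, under the screw; x along the 150 mm side, z up.
- idle_end (a point): Point on the T-handle of the other, empty press (the same press without a board, bolted down): on its bar, 45 mm from its axis, 166 mm above the table. x points outward along the bar, so that press's axis is 45 mm behind this point.

How it is judged (in metres and radians):
At the end, for the whole second after the job is handed in: The loaded press's T-handle is turned clockwise to within 0.25 rad (14 degrees) of its stop at 3.1 rad, so the pad is down on the heat sink to within 1 mm, and the handle is at rest and let go (value of joint press_screw above 2.85 rad and velocity of joint press_screw between -0.05 and 0.05 rad/s); the robot touches nothing.
It fails at once if the empty press's handle is turned (its point moves more than 15 mm) (distance of idle_end from where it was at the start of the episode above 0.015 m).
It also fails if it takes over 48 s, if anything falls off the work surface, if the arm or the gripper's body presses on something with over 40 N, if the wrist force passes 120 N, or if a joint passes its speed limit or range.

## Working session

There is one attempt and no reset: what is moved stays moved. The work goes in short steps, Python scripts to look and compute and a tool call to move; the robot and the scene stay as the last step left them, time stands still between calls to the robot, and variables do not carry over. Pictures are saved under pics/ and viewed, about 8 in all and at most 12, crops included, and the job is handed in when it is done.

Besides the shell and the picture viewer there is one more tool, called after ">>>" by a JSON object that holds its "api" and its "payload". servo_tool: Moves the arm, as the interface text tells. Its arguments: {"type":"object","properties":{"motion":{"type":"array"},"force":{"type":"number"}},"required":["motion"]}

```bash
mkdir -p pics; ls; python3 - <<'E'
from bench import *
import cv2,numpy as np
print(sense()); print(hold_point_z)
a=snapshot("top");b=snapshot("side")
cv2.imwrite("pics/top.png",a);cv2.imwrite("pics/side.png",b)
for n in("top","side","wrist"):print(n,camera_params(n))
E
```

```text
pics
{'time': 0.0, 'joint_pos': array([ 6.13985348e+01,  7.51583351e+00,  8.53306892e+01,  1.09272974e-03,
        8.72604561e+01, -4.89261098e+00]), 'qd': array([-0.02304374, -0.01176094, -0.03019722, -0.06335376, -0.02078895,
       -0.10047757]), 'joint_efforts': array([ 2.08161160e-03, -5.69409049e+01, -5.00549340e+01, -2.63153134e-05,
        1.50970789e-02, -3.92753896e-05]), 'tool_pos': array([240.95645342, 548.88616811, 230.22334857]), 'tcp_rot': array([-1.79893504e+02, -1.02114557e-02,  1.56291083e+02]), 'ft_force': array([-1.06601085,  0.17379236,  0.62494554]), 'wrist_torque': array([-0.03143037,  0.01488767, -0.03832422]), 'finger_gap': 85.31573044363394}
18.700000000000003
top {'fx': 423.2693203936889, 'fy': 423.2693203936889, 'cx': 250.27540318701193, 'cy': 197.06994360108595, 'R': array([[ 0.01998094, -0.99968636,  0.01509749],
       [-0.99516535, -0.0213384 , -0.09586758],
       [ 0.09615967, -0.01310898, -0.99527959]]), 't': array([-25.87726725, 586.82065209, 936.67310446])}
side {'fx': 406.5730285408326, 'fy': 406.5730285408326, 'cx': 255.96857758824356, 'cy': 185.4981370442702, 'R': array([[ 0.98091141, -0.19441059,  0.00416182],
       [-0.12294976, -0.63664831, -0.76128988],
       [ 0.15065243,  0.74624624, -0.64839833]]), 't': array([-568.61171067,  178.90715243,  753.51643635])}
wrist {'fx': 297.3186396354542, 'fy': 297.3186396354542, 'cx': 251.49949202370536, 'cy': 193.7083845400295, 'tool_from_camera': array([[-1.73583771e-03, -9.47068123e-01, -3.21027968e-01,
         8.32132785e+01],
       [ 9.99998489e-01, -1.61489240e-03, -6.43003070e-04,
         3.67831978e-01],
       [ 9.05420842e-05, -3.21028599e-01,  9.47069496e-01,
        -1.42656644e+02],
       [ 0.00000000e+00,  0.00000000e+00,  0.00000000e+00,
         1.00000000e+00]])}
```

View pics/top.png

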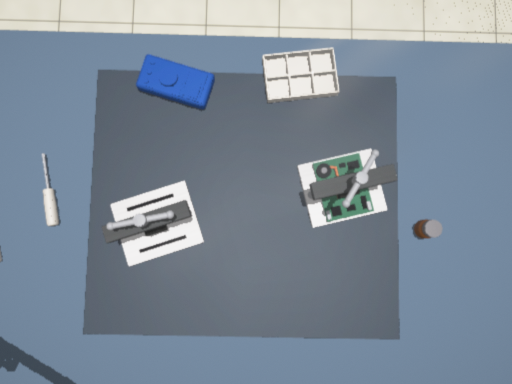

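View pics/side.png

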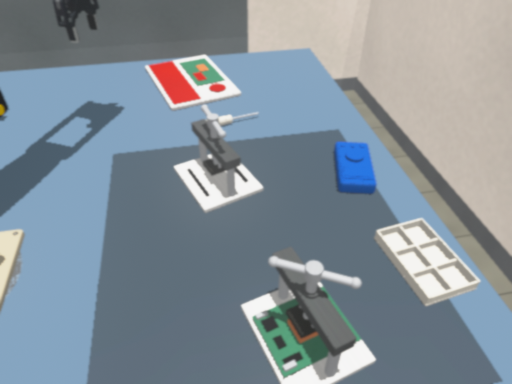

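Top: loaded press on the right, hub (362,178), bar ends (375,154) and (347,204). The empty press is at left, hub (139,221). Side: loaded hub (314,268), ends (273,262) and (356,282).

```bash
cat >h.py <<'E'
from bench import *
import cv2,numpy as np
def ray(cam,u,v,z):
    c=camera_params(cam);R,t=np.array(c["R"]),np.array(c["t"])
    o=-R.T@t;d=R.T@np.array([(u-c["cx"])/c["fx"],(v-c["cy"])/c["fy"],1])
    return o+d*(z-o[2])/d[2]
E
python3 - <<'E'
from h import *
for cam,pts in(("top",[(362,178),(375,154),(347,204),(139,221),(111,226),(170,215)]),("side",[(314,268),(273,262),(356,282),(212,119)])):
    for i,p in enumerate(pts):print(cam,p,ray(cam,*p,166).round(0))
for p in[(306,190),(396,175)]:print("beam",ray("top",*p,120).round())
for p in[(299,164),(376,150),(386,211),(308,226)]:print("base",ray("top",*p,12).round())
a=cv2.imread("pics/top.png");b=cv2.imread("pics/side.png")
A=cv2.resize(a[130:240,290:410],None,fx=4,fy=4,interpolation=cv2.INTER_CUBIC)[:440]
B=cv2.resize(b[240:384,230:380],None,fx=3,fy=3,interpolation=cv2.INTER_CUBIC)[:440]
h=min(len(A),len(B));cv2.imwrite("pics/crop.png",np.hstack([A[:h,:400],B[:h,:400]]))
E
```

```text
top (362, 178) [ 616. -231.  166.]
top (375, 154) [ 665. -257.  166.]
top (347, 204) [ 564. -201.  166.]
top (139, 221) [523. 202. 166.]
top (111, 226) [512. 256. 166.]
top (170, 215) [536. 143. 166.]
side (314, 268) [ 619. -220.  166.]
side (273, 262) [ 564. -199.  166.]
side (356, 282) [ 668. -254.  166.]
side (212, 119) [523. 207. 166.]
beam [ 596. -128.  120.]
beam [ 631. -315.  120.]
base [ 669. -126.   12.]
base [ 706. -308.   12.]
base [ 563. -330.   12.]
base [ 525. -149.   12.]
```

View pics/crop.png

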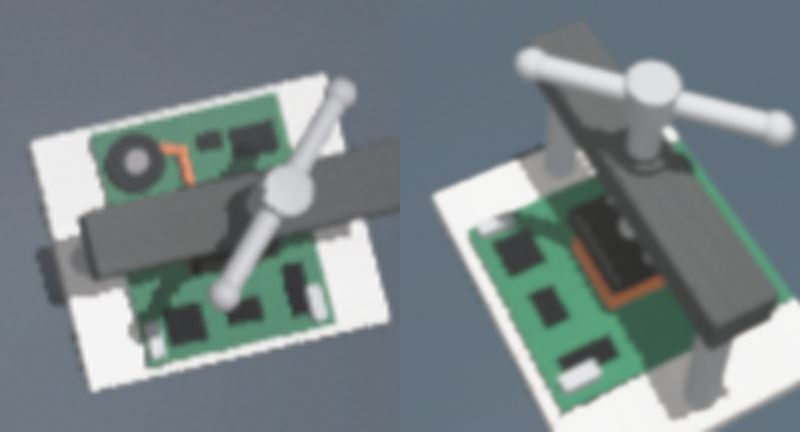

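The measurements agree: axis ≈ (615,-228), base centre (616,-228), and the bar at -29°/151°. I'll take the near arm (151°, point ≈ (580,-209)) with tool yaw 151. A clockwise turn then takes yaw from 151 down to about 12, which stays inside joint 6's range.

>>> {"api": "servo_tool", "payload": {"motion": [[85,-37,-33,-3,0,0,0],[85,-37,-33,-3,0,0,0],[85,-37,-33,-3,0,0,0],[85,-37,-33,-3,0,0,0],[85,-37,-33,-3,0,0,0],[85,-37,-33,-3,0,0,0],[85,-37,-33,-3,0,0,0],[85,-37,-33,-3,0,0,0],[85,-37,-33,-3,0,0,0],[85,-37,-33,-3,0,0,0]], "force": 40}}

```text
time: 1.1
tool_pos: [445.0, 94.6, 255.0]
tcp_rot: [-179.4, -0.2, 156.9]
ft_force: [1.4, 1.5, -0.8]
finger_gap: 84.9
```

>>> {"api": "servo_tool", "payload": {"motion": [[85,-35,-32,0,0,0,0.013],[85,-35,-32,0,0,0,0.013],[85,-35,-32,0,0,0,0.013],[85,-35,-32,0,0,0,0.013],[85,-35,-32,0,0,0,0.013],[85,-35,-34,0,0,0,0.013],[85,-25,-24,0,0,0,0.013],[85,-8,-8,0,0,0,0.013],[85,0,0,0,0,0,0]]}}

```text
time: 2.0
tool_pos: [568.5, -232.6, 252.0]
tcp_rot: [-179.4, -0.4, 150.3]
ft_force: [0.4, 0.5, -0.3]
finger_gap: 85.0
```

```bash
python3 - <<'E'
from h import *
s=sense();print(s["tool_pos"],s["tcp_rot"],s["joint_pos"].round())
cv2.imwrite("pics/w1.png",np.hstack([snapshot("wrist"),snapshot("top")[120:,260:]] ) if 0 else snapshot("wrist"))
E
```

```text
[ 568.46039146 -232.6282122   251.98877531] [-179.39277618   -0.41745618  150.29824657] [-27.  10.  81.  -1.  90. -87.]
```

View pics/w1.png

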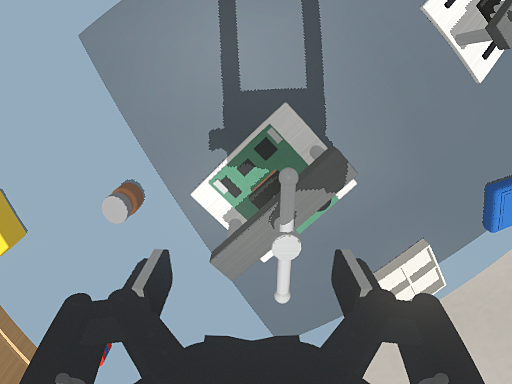

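The wrist view shows the bar ends at (289,177) and (282,297) and the hub at (287,245). I'll locate them from this pose.

```bash
cat >>h.py <<'E'
from scipy.spatial.transform import Rotation as Ro
def wray(s,u,v,z):
    c=camera_params("wrist");T=np.array(c["tool_from_camera"])
    a=np.array([u-c["cx"],v-c["cy"]]);r=np.hypot(*a);th=r/c["fx"]
    d=np.r_[a/r*np.sin(th),np.cos(th)]
    R=Ro.from_euler("xyz",s["tcp_rot"],degrees=True).as_matrix()
    o=R@T[:3,3]+s["tool_pos"];d=R@T[:3,:3]@d
    return o+d*(z-o[2])/d[2]
def rel(s,p):
    "world point in tool axes, from TCP"
    return Ro.from_euler("xyz",s["tcp_rot"],degrees=True).as_matrix().T@(np.array(p)-s["tool_pos"])
E
python3 - <<'E'
from h import *
s=sense()
a=wray(s,289,177,166);b=wray(s,282,297,166);h=wray(s,287,245,177)
print(a,b,(a+b)/2,h,np.linalg.norm(a-b),np.degrees(np.arctan2(*(a-b)[1::-1])))
ang=np.radians(151);print(rel(s,[615+40*np.cos(ang),-228.5+40*np.sin(ang),147]))
E
```

```text
[ 564.87997475 -196.0620152   166.        ] [ 667.86958424 -255.6229518   166.        ] [ 616.3747795 -225.8424835  166.       ] [ 612.76570935 -223.88020905  177.        ] 118.9721178768678 149.95835237337678
[  0.15426665  26.56579845 104.64606854]
```

>>> {"api": "servo_tool", "payload": {"motion": [[85,0,20,0,0,0,0],[85,0,8,20,0,0,0],[85,0,0,30,0,0,0],[85,0,0,30,0,0,0],[85,0,0,5,0,0,0],[85,0,0,0,0,0,0]]}}

```text
time: 2.65
tool_pos: [581.4, -196.3, 167.2]
tcp_rot: [-179.6, -0.4, 151.0]
ft_force: [1.3, 0.3, 0.7]
finger_gap: 85.1
```

```bash
python3 - <<'E'
from h import *
s=sense();print(s["tool_pos"],s["tcp_rot"])
print(rel(s,[615.5-34.6,-207.5,147]))
E
```

```text
[ 581.39031926 -196.25992011  167.22193787] [-179.561492     -0.35668177  150.96926311]
[-5.15164545 -9.91099457 20.26670461]
```

>>> {"api": "servo_tool", "payload": {"motion": [[85,-4,-8,10,0,0,0.01],[85,0,0,8,0,0,0],[85,0,0,0,0,0,0],[85,0,0,0,0,0,0]]}}

```text
time: 3.05
tool_pos: [582.7, -205.8, 152.8]
tcp_rot: [-179.6, -0.0, 150.4]
ft_force: [-0.9, 0.5, 0.7]
finger_gap: 84.9
```

```bash
python3 - <<'E'
from h import *
s=sense();print(s["tool_pos"],s["tcp_rot"])
print(rel(s,[615.5-34.6,-207.5,147]))
cv2.imwrite("pics/w2.png",snapshot("wrist"))
E
```

```text
[ 582.72668702 -205.81058205  152.75587206] [-1.79597248e+02 -1.75958573e-02  1.50415980e+02]
[ 0.75271445 -2.33048725  5.7726278 ]
```

View pics/w2.png

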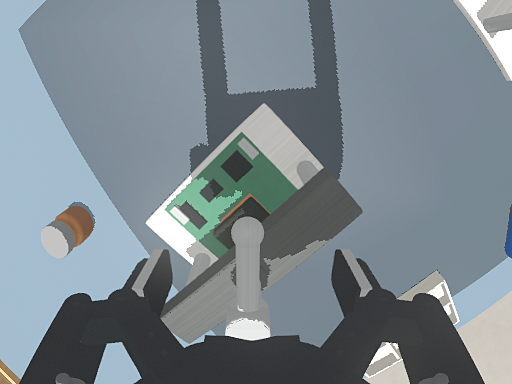

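The bar runs between the open fingers, centred at column ~248, with the ball end at (247,230). I'll lower 5 mm and close.

>>> {"api": "servo_tool", "payload": {"motion": [[85,0,-1,5,0,0,0],[5,0,0,0,0,0,0],[5,0,0,0,0,0,0],[5,0,0,0,0,0,0],[5,0,0,0,0,0,0],[5,0,0,0,0,0,0],[5,0,0,0,0,0,0],[5,0,0,0,0,0,0]], "force": 40}}

```text
time: 3.9
tool_pos: [582.6, -207.6, 148.8]
tcp_rot: [-179.6, 0.1, 150.4]
ft_force: [0.3, 0.1, -1.8]
finger_gap: 10.5
```

```bash
python3 - <<'E'
from h import *
s=sense();print(s["tool_pos"],s["tcp_rot"],rel(s,[615.5,-227.5,147]),s["finger_gap"])
E
```

```text
[ 582.56584199 -207.56533232  148.78809783] [-1.79579858e+02  7.67747261e-02  1.50369618e+02] [-38.48077941  -1.03160907   1.84727688] 10.493152394620425
```

>>> {"api": "servo_tool", "payload": {"motion": [[5,-0.2,3.9,0,0,0,0.1],[5,-0.2,3.9,0,0,0,0.1],[5,-0.2,3.9,0,0,0,0.1],[5,-0.2,3.9,0,0,0,0.1],[5,-0.2,3.9,0,0,0,0.1],[5,0,0,0,0,0,0]]}}

```text
time: 4.5
tool_pos: [596.3, -194.0, 148.8]
tcp_rot: [-179.6, 0.3, 120.7]
ft_force: [1.6, 0.5, -0.4]
finger_gap: 10.8
```

```bash
cat >c.py <<'E'
from h import *
s=sense();print(s["tool_pos"],s["tcp_rot"],rel(s,[615.5,-227.5,147]),s["ft_force"].round(1),s["wrist_torque"].round(2),s["joint_pos"].round())
E
python3 c.py
```

```text
[ 596.30347977 -193.97359891  148.8266075 ] [-179.63853108    0.32464072  120.65859264] [-38.61786104  -0.56966253   2.04908453] [ 1.6  0.5 -0.4] [-0.04 -0.18 -0.13] [-22.  14.  86.  -0.  79. -53.]
```

>>> {"api": "servo_tool", "payload": {"motion": [[5,-0.2,3.9,0,0,0,0.1],[5,-0.2,3.9,0,0,0,0.1],[5,-0.2,3.9,0,0,0,0.1],[5,-0.2,3.9,0,0,0,0.1],[5,-0.2,3.9,0,0,0,0.1],[5,-0.2,3.9,0,0,0,0.1],[5,-0.2,3.9,0,0,0,0.1],[5,-0.2,3.9,0,0,0,0.1],[5,-0.2,3.9,0,0,0,0.1],[5,0,0,0,0,0,0]]}}

```text
time: 5.5
tool_pos: [629.5, -191.5, 148.8]
tcp_rot: [-179.9, 0.5, 69.0]
ft_force: [0.3, -0.3, -0.7]
finger_gap: 10.7
```

```bash
python3 c.py
```

```text
[ 629.47251102 -191.4512208   148.81243747] [-179.88312391    0.49461224   69.01118873] [-38.64462305  -0.12890749   2.14638476] [ 0.3 -0.3 -0.7] [-0.05 -0.14 -0.08] [-21.  19.  80.  -1.  81.  -0.]
```

>>> {"api": "servo_tool", "payload": {"motion": [[5,-0.2,3.9,0,0,0,0.1],[5,-0.2,3.9,0,0,0,0.1],[5,-0.2,3.9,0,0,0,0.1],[5,-0.2,3.9,0,0,0,0.1],[5,-0.2,3.9,0,0,0,0.1],[5,-0.2,3.9,0,0,0,0.1],[5,-0.2,3.9,0,0,0,0.1],[5,0,1.9,0,0,0,0.05],[5,0,0,0,0,0,0]]}}

```text
time: 6.4
tool_pos: [649.6, -209.7, 148.8]
tcp_rot: [180.0, 0.5, 27.2]
ft_force: [0.7, -0.4, -0.1]
finger_gap: 10.4
```

```bash
python3 c.py
```

```text
[ 649.57082564 -209.6510198   148.79956911] [179.95086723   0.45172061  27.2393895 ] [-38.44669716   0.27322649   2.10298062] [ 0.7 -0.4 -0.1] [-0.01 -0.19 -0.02] [-22.  23.  76.  -0.  82.  41.]
```

Not at the stop yet (about 15° left). I'll go in small increments and watch the force.

>>> {"api": "servo_tool", "payload": {"motion": [[5,0,1.9,0,0,0,0.05],[5,0,1.9,0,0,0,0.05],[5,0,1.9,0,0,0,0.05],[5,0,1.9,0,0,0,0.05],[5,0,1.9,0,0,0,0.05]]}}

```text
time: 6.9
tool_pos: [652.1, -216.2, 148.7]
tcp_rot: [-179.9, 0.5, 14.1]
ft_force: [-5.6, 10.9, 4.3]
finger_gap: 10.4
```

```bash
python3 c.py
```

```text
[ 652.13614701 -216.21182428  148.74453372] [-179.94654065    0.45473942   14.14481799] [-38.26886202   1.99493477   2.04646306] [-5.6 10.9  4.3] [1.63 0.76 0.75] [-22.  24.  75.  -0.  82.  53.]
```

>>> {"api": "servo_tool", "payload": {"motion": [[5,0,2,0,0,0,0.03],[5,0,2,0,0,0,0.03],[5,0,2,0,0,0,0.03]]}}

```text
time: 7.2
tool_pos: [652.1, -216.1, 148.8]
tcp_rot: [-179.5, 0.6, 10.1]
ft_force: [-2.9, 6.5, 3.8]
finger_gap: 10.7
```

```bash
python3 c.py;python3 -c "
from h import *
cv2.imwrite('pics/t2.png',cv2.resize(snapshot('top')[130:240,290:410],None,fx=5,fy=5,interpolation=cv2.INTER_CUBIC))"
```

```text
[ 652.05530506 -216.12685752  148.80256885] [-179.49887762    0.61451053   10.09791888] [-37.96159378   4.80683477   2.16787679] [-2.9  6.5  3.8] [1.05 0.47 1.33] [-23.  24.  74.   0.  82.  57.]
```

The TCP no longer advances and the reaction is well above the screw friction, so this is the stop. I'll release, rise and check.

>>> {"api": "servo_tool", "payload": {"motion": [[5,0,0,0,0,0,-0.07],[40,0,0,0,0,0,0],[40,0,0,0,0,0,0],[60,0,0,0,0,0,0],[85,0,0,-20,0,0,0],[85,0,0,-30,0,0,0],[85,0,0,-30,0,0,0],[85,0,0,-30,0,0,0],[85,0,0,0,0,0,0],[85,0,0,0,0,0,0]]}}

```text
time: 8.25
tool_pos: [651.4, -216.0, 260.0]
tcp_rot: [-179.3, 0.8, 14.8]
ft_force: [-0.2, -1.2, -0.3]
finger_gap: 85.1
```

```bash
python3 c.py;python3 -c "
from h import *
cv2.imwrite('pics/w3.png',snapshot('wrist'))"
```

```text
[ 651.38294376 -216.03423675  260.02091324] [-179.25214784    0.80091563   14.82123007] [-36.03855841   3.38700128 113.50121911] [-0.2 -1.2 -0.3] [0.02 0.03 0.07] [-23.  22.  66.   0.  94.  53.]
```

View pics/w3.png

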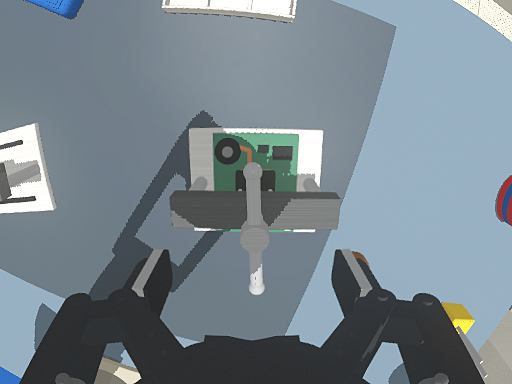

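The handle is free: ball ends at (252,172) and (257,288), nearly perpendicular to the beam (its front edge runs from (172,191) to (338,193)). Now the angles.

```bash
python3 - <<'E'
from h import *
s=sense()
a=wray(s,252,172,166);b=wray(s,257,288,166);d=a-b
c=wray(s,172,191,120);e=wray(s,338,193,120);f=wray(s,190,129,12)-wray(s,322,130,12)
print(a,b,(a+b)/2,np.linalg.norm(d),np.degrees(np.arctan2(d[1],d[0])))
for g in(e-c,f):print(np.degrees(np.arctan2(g[1],g[0])))
E
```

```text
[ 670.36131687 -209.62542737  166.        ] [ 557.94125295 -244.33653963  166.        ] [ 614.15128491 -226.9809835   166.        ] 117.65684037339194 17.158732187258934
-75.76509466960427
104.4905401117968
```

```bash
python3 -c "
from bench import *
print(sense()['qd'].round(2));print(hand_in())"
```

```text
[ 0.    0.33  0.53  0.07 -0.34 -0.02]
the job is handed in; nothing more can be done
None
```

I turned the loaded press's T-handle clockwise to its stop in one grip on the near arm, then released it and backed the gripper clear. The job is handed in, with no verdict reported.

- **Turn:** the bar went from about 150° to 17° in the wrist images, roughly 133° (2.32 rad). The starting angle works out at about 0.77 rad, within the 0.2–0.8 given, so the handle should now be at about 3.09 rad. That assumes zero lies along the base plate's x side.
- **Stop:** in the last pushes the tool stopped advancing while the reaction rose to about 12 N. That is roughly 0.4 N m at the handle, well above the 0.12 N m friction. I did not look at the pad on the heat sink directly.
- **Release:** the fingers are fully open, the gripper is 95 mm or so above the bar, and the wrist force is near zero. The last picture shows the handle free at the stop angle.
- **Empty press:** the arm stayed well clear of its handle throughout.
- **Disagreement:** the base plate's angle came out at 9–11° from the top camera and about 14.5° from the wrist camera at close range. I used the wrist value, which fits the stop position; with the top value the handle would read about 3.0 rad, still above the 2.85 limit.

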